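# Lock the specimen case with its quarter-turn key

### The job

Lock the blue specimen case: take the orange T-key out of its holder, pass its T-head down through the slot of the case's metal hasp, push it in gently against the spring, turn it a quarter turn either way and let the spring lift it home under the plate, then let go so that it stays upright and locked. Find the slot by feel or by eye and never force anything; leave the green key and the other things on the bench where they are.

Things in the scene. Friction and masses are not known exactly. Their poses are not given: they have to be found in the camera images.
- key: Orange T-key, loose, 80 mm tall, 50 to 85 g, upright in one of the holder's wells. Origin: centre of its T-head's underside; z up the shaft. Steel T-head 28 mm along x, 9 mm along y, z 0 to 8 mm; round shaft of 9 mm diameter to z = 48 mm; orange plastic handle, a flat block 34 mm along x, 14 mm along y, z 48 to 80 mm. Handle and head are parallel (both long along x), and a half turn about z makes no difference.
- case: Blue specimen case, white lid closed, fixed. Origin: on the bench under the middle of the blue lock box on its long front; x points from lock box to case, z up. Lid: x 38 to 192 mm, 266 mm wide, top 74 mm above the bench, grey rib to 84 mm. Over the lock box lies the hasp, a flat aluminium plate 94 mm along x, 64 mm along y. Nothing here may be pressed or pushed with over 50 N: touch slowly, under 10 mm/s.
- lock_mid (a point): Point at case x = 0, y = 0, at the hasp's top face, 80 mm above the bench; axes as the case's. The plate is 6 mm thick; its through slot is 40 mm long along case x and 12 mm wide along case y. The slot's middle is at x = 0, but the stiff adjustable hasp stands anywhere from y = -11 to +11 mm from this point: that is not reported, find it by feel or by eye.
- lock_spring (a point): Point 67 mm above the bench, under lock_mid (the slot's y is again unknown by 11 mm): top of the red sprung plunger below the slot. It pushes up with 4 N at first, 1 N more per mm, 9 mm of travel to a hard stop (13 N). Ribs under the plate let the T-head turn only with its underside at 62 mm above the bench or lower (9 N or more).
- lock_home (a point): Point 66 mm above the bench, under lock_mid (same unknown y): height of the key's origin when locked. A quarter turn, either way, brings the head across the slot, over a blind groove 16 mm wide (centred on the slot) in the ribs, into which the spring lifts it by 4 mm; the key's x axis then lies along case y.
- holder: White plastic key holder, fixed, 180 mm along x, 60 mm along y, 45 mm high. Origin: centre of its underside. Two wells, 32 mm long along x and 13 mm wide, centred at x = -45 and +45 mm, floor 10 mm above the bench; each holds one key upright, the key's x along the holder's x.
- spare_key: Green-handled spare key of the same shape in the holder's other well; leave it.
- jar: Bystander: amber glass jar, 60 mm diameter, 85 mm tall, origin under its centre.
- dish: Bystander: white dish, 84 mm diameter, 18 mm tall, origin under its centre.
- forceps: Bystander: steel forceps, lying, about 115 mm long along x, 6 mm high, origin underneath.
- stain_bottle: Bystander: small amber bottle with a black cap, 38 mm diameter, 75 mm tall, origin under its centre.
- weigh_boat: Bystander: white weighing tray, 75 mm square, 18 mm high, origin under its centre.
Things that resemble listed ones, but are neither listed nor needed, are in the scene too. Of the things like the key, leave any that is purple; of the rest the larger one is meant.

How it is judged (in metres and radians):
On the way:
1. The orange key's T-head has passed down through the slot, still lying along it (x of key in the frame of case between -0.006 and 0.006 m and y of key in the frame of case between -0.017 and 0.017 m and z of key in the frame of case between 0.05 and 0.066 m and angle between the x axis of key and the x axis of case, either way round below 0.3 rad and angle between key's own z axis and vertical below 0.2 rad), for 0.05 s.
At the end, for the whole second after the job is handed in: The orange key stands in the hasp's slot (its origin within 6 mm in x and 17 mm in y of the lock box's middle), turned a quarter turn (within 0.35 rad), lifted home (origin 64 to 68 mm above the bench), upright within 0.15 rad, at rest and let go (x of key in the frame of case between -0.006 and 0.006 m and y of key in the frame of case between -0.017 and 0.017 m and z of key in the frame of case between 0.064 and 0.068 m and angle between the x axis of key and the y axis of case, either way round below 0.35 rad and angle between key's own z axis and vertical below 0.15 rad and linear speed of key below 0.02 m/s and contact force between key and the fingers below 0.1 N); the robot touches nothing.
It fails at once if The key is forced against the case, its hasp or lock with more than 50 N (contact force between key and case above 50 N).
It fails at once if The robot pushes the case or hasp with more than 50 N (contact force between any of the fingers, the arm and case above 50 N).
It fails at once if The spare key or another bystander is moved by more than 25 mm (distance of any of spare_key, jar, dish, forceps, stain_bottle, weigh_boat from where it was at the start of the episode above 0.025 m).
It also fails if it takes over 64 s, if anything falls off the work surface, if the arm or the gripper's body presses on something with over 40 N, if the wrist force passes 120 N, or if a joint passes its speed limit or range.

### The arm

A 6-joint arm with a two-finger parallel gripper is mounted at the origin on the work surface. World frame = base frame: x ahead of the robot, y to its left, z up, the work surface at z = 0. Lengths are in m, angles in degrees, forces in N, time in s.
With the tool pointing down it reaches from about 0.35 to 0.875 m from the base axis. Payload 4.2 kg.
Tool frame: the origin (TCP) lies midway between the tips of the shut fingers; the grasp point (between the pads) lies 19 mm behind it (arm.hold_point_z is the distance from the TCP to the grasp point, in m); z points along the fingers, y is the direction in which the jaws open and shut (so a half turn about z gives the same grasp; the last joint's range is limited). The gripper opens to 85 mm and grips with 20 to 120 N. Pads are 22 mm wide; open, the fingers measure 114 mm over their backs; the gripper's body (76 mm by 85 mm) begins 54 mm behind the grasp point. The pads swing forward as they close: fully open they stand 13 mm farther back than shut.
Start: joints at [90.447, 22.042, 0.453, 0, -68.411, -14.817], TCP at [0.155, 0.605, 0.231] pointing down, gripper open.
Joint ranges: [-179.83, 179.83], [-69.29, 118.12], [-61.27, 80.66], [-181.25, 117.63], [-171.15, -9.14], [-177.46, 177.46]. Speed limits (degrees/s): [159.86, 159.86, 180, 180, 180, 180].

### API

Orientations are given as a 3x3 rotation matrix whose columns are the frame's x, y, z axes.
In Python, from bench import observe, imaging, order, arm gives the robot as it stands.
- The arm moves only by the tool step_arm, never from a script. Its argument "deltas" is a list that holds one entry, the list of rows, each a list of 7 numbers: the shift along the world's x, y, z in m, then the turn, a rotation vector about the world's x, y, z in rad, then the closure, from -1 (fully open) to 1 (shut). A call has 1 to 20 rows; each row shifts and turns the commanded pose from where the row before left it; what a row does not reach is not made up. A row lasts 1/10 s, in which the tool goes at most 50 mm and 8.59 degrees, less where a joint would pass 70% of its speed; a pose out of reach is approached as far as the arm can. A call is refused whole if a number of a shift passes 0.05 or a number of a turn 0.15, either way. A call with a gripper value outside its range is refused whole. The fingers move at their own pace and stop on an object; "grip_force" is the grip in N (left out, the last holds). Time passes only in rows, so rows that do not move let the fingers close. It gives the time, the measured TCP pose, the force and the opening at its end, in the units of the state.
- observe(): the state, without advancing time (a new reading comes with each control period).
- imaging.get_image(name): name is "scene" or "top" or "wrist"; returns a dict with "color" (384x512x3 uint8, red, green, blue), "K" (3x3 intrinsics, pixels), "R" (3x3) and "t" (3): a world point X has camera coordinates R X + t. Camera axes: x right, y down, z forward; pixel columns grow to the right and rows downward; lengths in m; the calibration is good to about 2 mm. The wrist camera is an equidistant fisheye: a pixel r from the principal point sees the ray r / f radians off the axis. A picture is of the moment at which its call begins. There is no depth.
- order.close_job(): hands the job in, once; it reports no verdict.
The state is a dict: "clock": time; "qpos": joint angles; "qd": joint speeds; "tau": joint torques, N m; "ee_pos": TCP position; "tool_rot": TCP orientation; "ft_force": force on the tool from outside, world axes, zero at the start; "moment": the same for the moment, N m; "gripper_width": finger opening in m.
Only numpy, scipy, OpenCV 4.12 (cv2) and the standard library are available. Lean on these libraries where they do the work, as an engineer would, in place of code of your own. Each camera call takes 0.05 s, during which the arm holds its last target. There are 200 camera calls.

## Working session

There is one attempt and no reset: what is moved stays moved. The work goes in short steps, Python scripts to look and compute and a tool call to move; the robot and the scene stay as the last step left them, time stands still between calls to the robot, and variables do not carry over. Pictures are saved under pics/ and viewed, about 8 in all and at most 12, crops included, and the job is handed in when it is done.

Besides the shell and the picture viewer there is one more tool, called after "Request:" by a JSON object that holds its "name" and its "arguments". step_arm: Moves the arm, as the interface text tells. Its arguments: {"type":"object","properties":{"deltas":{"type":"array","items":{"type":"array","items":{"type":"array","items":{"type":"number"}}}},"grip_force":{"type":"number"}},"required":["deltas"]}

```bash
mkdir -p pics; ls
cat > h.py <<'E'
import numpy as np, cv2
from bench import observe, imaging, order, arm
def snap(n,tag):
    d=imaging.get_image(n); cv2.imwrite(f'pics/{tag}.png',cv2.cvtColor(d['color'],cv2.COLOR_RGB2BGR))
    np.savez(f'pics/{tag}.npz',**{k:np.array(d[k]) for k in('color','K','R','t')}); return d
def ray(d,u,v,fish=False):
    K,R,t=d['K'],d['R'],d['t']; x=(u-K[0,2])/K[0,0]; y=(v-K[1,2])/K[1,1]
    if fish:
        r=np.hypot(x,y); c=np.array([x/r*np.sin(r),y/r*np.sin(r),np.cos(r)]) if r>0 else np.array([0,0,1.])
    else: c=np.array([x,y,1.])
    return -R.T@t, R.T@c
def onz(d,u,v,z,fish=False):
    o,w=ray(d,u,v,fish); return o+w*(z-o[2])/w[2]
E
python3 - <<'E'
from h import *
a=snap('scene','s0');b=snap('top','t0')
im=np.hstack([cv2.imread('pics/t0.png'),cv2.imread('pics/s0.png')])
for d in(a,b): print((-d['R'].T@d['t']).round(3),d['K'][0,0],d['R'].round(2).tolist())
print(observe())
cv2.imwrite('pics/t0b.png',cv2.resize(cv2.imread('pics/t0.png'),(800,600),interpolation=cv2.INTER_CUBIC))
cv2.imwrite('pics/s0b.png',cv2.resize(cv2.imread('pics/s0.png'),(800,600),interpolation=cv2.INTER_CUBIC))
E
```

```text
pics
[ 0.94  -0.363  0.942] 493.22004246999626 [[0.72, 0.7, -0.0], [0.58, -0.6, -0.55], [-0.38, 0.39, -0.84]]
[0.382 0.041 0.857] 394.7700142070468 [[-0.08, -1.0, -0.01], [-0.97, 0.08, -0.23], [0.23, -0.01, -0.97]]
{'clock': 0.1, 'qpos': array([ 9.04487812e+01,  2.20870189e+01,  3.86363820e-01, -2.50088953e-02,
       -6.84127924e+01, -1.48169947e+01]), 'qd': array([ 0.03574075, -0.08710971,  0.2444992 ,  0.07037338,  0.05990031,
        0.0023183 ]), 'tau': array([ 2.80107051e-04, -3.93322599e+01,  1.88926238e+01,  4.19791952e+00,
       -2.65760071e-03,  7.37172542e-06]), 'ee_pos': array([0.15494569, 0.60493379, 0.2303163 ]), 'tool_rot': array([[ 9.68681039e-01, -2.48308059e-01, -3.90350681e-04],
       [-2.48308339e-01, -9.68679016e-01, -1.98311689e-03],
       [ 1.14299393e-04,  2.01793506e-03, -9.99997957e-01]]), 'ft_force': array([-0.42270547,  0.10358725, -0.10866959]), 'moment': array([-0.00818608, -0.0155816 , -0.02567643]), 'gripper_width': 0.08564390576718359}
```

View pics/t0b.png

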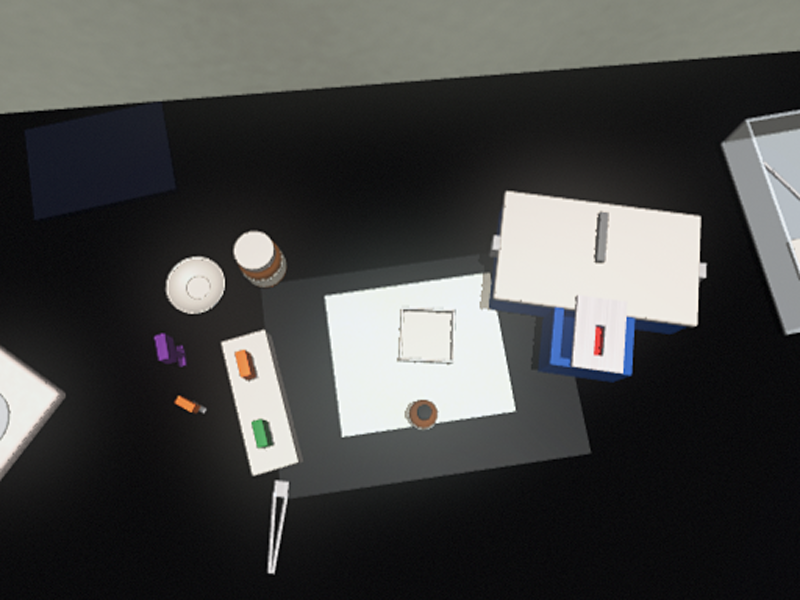

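View pics/s0b.png

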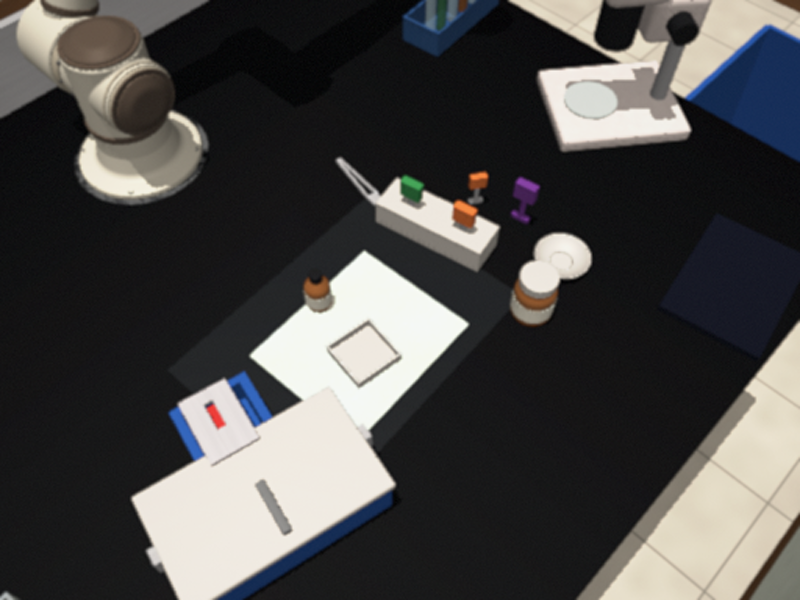

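The top view shows the orange key in the holder's upper well at (244,364), green at (261,433), and the red slot at (599,340) in the white hasp plate. The small orange and purple keys at the left are decoys.

Run:
```python
from h import *
for tag in('t0','s0'):
    d=dict(np.load(f'pics/{tag}.npz')); hsv=cv2.cvtColor(d['color'],cv2.COLOR_RGB2HSV)
    for nm,lo,hi in(('orange',(5,150,120),(18,255,255)),('green',(50,120,50),(80,255,255)),('red',(0,150,120),(4,255,255)),('white',(0,0,150),(180,60,255)),('grey',(0,0,80),(180,60,149))):
        m=cv2.inRange(hsv,lo,hi); n,l,s,c=cv2.connectedComponentsWithStats(m)
        for i in range(1,n):
            if s[i,4]<25: continue
            r=cv2.minAreaRect(np.argwhere(l==i)[:,::-1].astype(np.float32)); bp=cv2.boxPoints(r)
            z={'orange':.09,'green':.09,'red':.08,'white':.045,'grey':.084}[nm]
            if nm=='white' and c[i][0]>300: z=.074
            print(tag,nm,s[i,4],c[i].round(1),[np.round(x,1) for x in r],'C',onz(d,*c[i],z).round(4)[:2],'box',[onz(d,*p,z).round(3)[:2].tolist() for p in bp])
```

```text
t0 orange 111 [155.3 232.4] [array([155.2, 232.4]), array([16.5,  6.5]), np.float64(76.0)] C [0.5107 0.2252] box [[0.526, 0.235], [0.528, 0.223], [0.496, 0.216], [0.494, 0.228]]
t0 orange 77 [118. 258.] [array([118., 258.]), array([12.6,  5.8]), np.float64(29.1)] C [0.467  0.2985] box [[0.469, 0.312], [0.479, 0.306], [0.465, 0.285], [0.456, 0.291]]
t0 green 109 [165.9 277.1] [array([165.9, 277.1]), array([16.7,  6.4]), np.float64(77.5)] C [0.4231 0.2075] box [[0.438, 0.216], [0.439, 0.204], [0.408, 0.199], [0.407, 0.211]]
t0 red 69 [382.6 218. ] [array([382.7, 218. ]), array([ 4.5, 16.2]), np.float64(4.1)] C [ 0.5027 -0.2253] box [[0.487, -0.218], [0.519, -0.225], [0.518, -0.234], [0.486, -0.226]]
t0 white 3631 [494.5 133.5] [array([487., 142.]), array([142.,  48.]), np.float64(90.0)] C [ 0.6627 -0.4913] box [[0.813, -0.456], [0.804, -0.56], [0.492, -0.486], [0.5, -0.39]]
t0 white 9981 [383.3 170.9] [array([381. , 182.7]), array([137.4, 106.6]), np.float64(7.4)] C [ 0.6013 -0.2447] box [[0.499, -0.072], [0.723, -0.128], [0.658, -0.408], [0.441, -0.336]]
t0 white 490 [162.  159.6] [ar
[... 11324 characters left out ...]
5.3 324.8] [array([175.2, 324.4]), array([36.7,  6.1]), np.float64(60.8)] C [ 0.6456 -0.2522] box [[0.61, -0.249], [0.612, -0.239], [0.679, -0.255], [0.676, -0.265]]
s0 grey 27 [ 89.9 333. ] [array([ 89.9, 333. ]), array([28.6,  0.9]), np.float64(64.8)] C [ 0.5491 -0.3663] box [[0.522, -0.361], [0.522, -0.359], [0.576, -0.372], [0.575, -0.373]]
s0 grey 784 [500.6 367.5] [array([495.5, 360. ]), array([46., 31.]), np.float64(90.0)] C [1.0949 0.0821] box [[1.043, 0.104], [1.082, 0.142], [1.12, 0.071], [1.083, 0.036]]
s0 grey 57 [102.4 364.2] [array([102.8, 366.6]), array([38.5,  5.8]), np.float64(64.2)] C [ 0.6083 -0.383 ] box [[0.577, -0.382], [0.579, -0.373], [0.646, -0.388], [0.643, -0.396]]
```

Key is at about (0.511, 0.225) with yaw 11.5°; the spacing to green is 89 mm, as expected. Slot is at about (0.503, -0.226) with yaw -13°. Moving above the key.

Request:
{"name": "step_arm", "arguments": {"deltas": [[[0.02,-0.045,0,0,0,0.045,-0.2],[0.02,-0.045,0,0,0,0.045,-0.2],[0.02,-0.045,0,0,0,0.045,-0.2],[0.02,-0.045,0,0,0,0.045,-0.2],[0.046,-0.033,0,0,0,0.045,-0.2],[0.046,-0.033,0,0,0,0.045,-0.2],[0.046,-0.033,0,0,0,0.045,-0.2],[0.046,-0.034,0,0,0,0.045,-0.2],[0.046,-0.034,-0.01,0,0,0.045,-0.2],[0.046,-0.033,-0.02,0,0,0.045,-0.2],[0,0,-0.02,0,0,0,-0.2],[0,0,0,0,0,0,-0.2],[0,0,0,0,0,0,-0.2]]]}}

```text
clock: 1.4
ee_pos: [0.4749, 0.2514, 0.1859]
tool_rot: [[0.98, 0.198, -0.001], [0.198, -0.98, -0.001], [-0.001, 0.001, -1.0]]
ft_force: [-0.7, 1.2, 0.9]
gripper_width: 0.051
```

Run:
```python
from h import *
d=snap('wrist','w1'); o=observe(); R=o['tool_rot']
print(o['ee_pos'].round(4),o['qpos'].round(1),R.round(3).tolist(),o['ft_force'].round(2),o['gripper_width'])
print(d['K'],(-d['R'].T@d['t']).round(3),d['R'].round(2))
cv2.imwrite('pics/w1b.png',cv2.resize(cv2.imread('pics/w1.png'),(800,600)))
hsv=cv2.cvtColor(d['color'],cv2.COLOR_RGB2HSV)
for lo,hi,n in(((5,150,90),(18,255,255),'o'),((50,120,50),(80,255,255),'g')):
    m=cv2.inRange(hsv,lo,hi);k,l,s,c=cv2.connectedComponentsWithStats(m)
    for i in range(1,k):
        if s[i,4]>80:
            bp=cv2.boxPoints(cv2.minAreaRect(np.argwhere(l==i)[:,::-1].astype(np.float32)))
            print(n,s[i,4],c[i].round(1),onz(d,*c[i],.09,True).round(4),[onz(d,*p,.09,True).round(4)[:2].tolist() for p in bp])
```

```text
[0.4751 0.2521 0.1868] [ 45.3  15.7 -15.7   0.  -58.5  56.2] [[0.98, 0.199, 0.001], [0.199, -0.98, 0.0], [0.001, -0.0, -1.0]] [-0.35  0.8   0.59] 0.051301865993146255
[[297.31863964   0.         256.38073221]
 [  0.         297.31863964 186.55151849]
 [  0.           0.           1.        ]] [0.555 0.267 0.328] [[ 0.2  -0.98  0.  ]
 [-0.93 -0.19  0.32]
 [-0.31 -0.06 -0.95]]
o 351 [331.1  16.8] [0.6278 0.2213 0.09  ] [[0.6249, 0.2422], [0.6398, 0.2395], [0.6335, 0.1947], [0.6183, 0.1978]]
o 552 [293.8 151.3] [0.5121 0.2274 0.09  ] [[0.4945, 0.2306], [0.5262, 0.2363], [0.5283, 0.2241], [0.4965, 0.2179]]
o 440 [197.9 169.9] [0.4809 0.3025 0.09  ] [[0.4809, 0.3161], [0.4933, 0.308], [0.4811, 0.2889], [0.4683, 0.2967]]
g 313 [290.6 249.4] [0.422  0.2081 0.09  ] [[0.4359, 0.2169], [0.4378, 0.207], [0.4082, 0.1992], [0.4063, 0.2096]]
```

View pics/w1b.png

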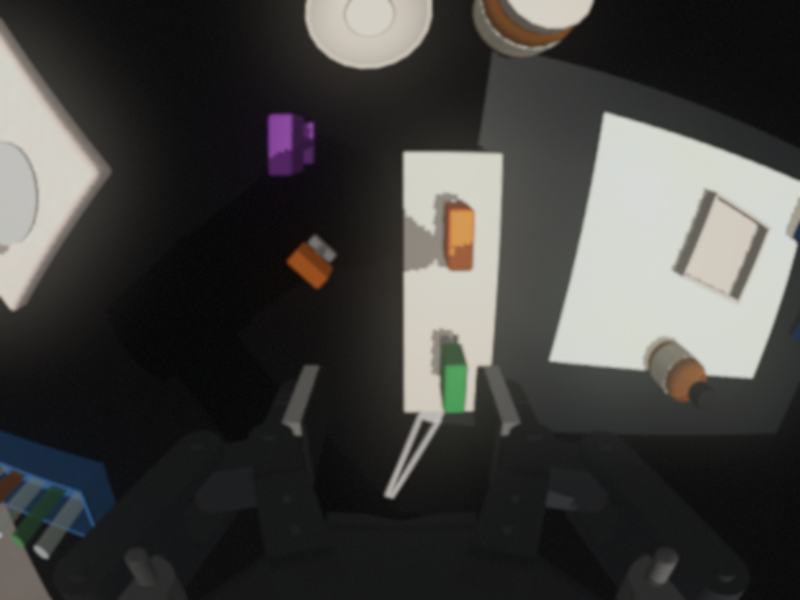

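The wrist view shows the orange key at (458,238) with the jaws aligned to it. The arm stopped short of the target, so it needs (+0.036, -0.0255). Then down and grip.

Request:
{"name": "step_arm", "arguments": {"deltas": [[[0.018,-0.013,0,0,0,0,-0.2],[0.018,-0.0125,0,0,0,0,-0.2],[0,0,0,0,0,0,-0.2],[0,0,-0.02,0,0,0,-0.2],[0,0,-0.02,0,0,0,-0.2],[0,0,-0.02,0,0,0,-0.2],[0,0,-0.02,0,0,0,-0.2],[0,0,0,0,0,0,-0.2],[0,0,0,0,0,0,-0.2]]]}}

```text
clock: 2.35
ee_pos: [0.5111, 0.2271, 0.1071]
tool_rot: [[0.98, 0.2, 0.001], [0.2, -0.98, 0.0], [0.001, -0.0, -1.0]]
ft_force: [-0.4, -0.0, -0.9]
gripper_width: 0.0511
```

Request:
{"name": "step_arm", "arguments": {"deltas": [[[0,0,-0.015,0,0,0,-0.2],[0,0,-0.015,0,0,0,-0.2],[0,0,-0.01,0,0,0,-0.2],[0,0,-0.01,0,0,0,-0.2],[0,0,0,0,0,0,-0.2],[0,0,0,0,0,0,0.3],[0,0,0,0,0,0,0.5],[0,0,0,0,0,0,0.7],[0,0,0,0,0,0,0.9],[0,0,0,0,0,0,1],[0,0,0,0,0,0,1],[0,0,0,0,0,0,1]]], "grip_force": 40}}

```text
clock: 3.55
ee_pos: [0.5116, 0.2263, 0.0568]
tool_rot: [[0.98, 0.198, 0.001], [0.198, -0.98, 0.001], [0.001, -0.0, -1.0]]
ft_force: [-0.6, -1.0, 6.0]
gripper_width: 0.0136
```

Request:
{"name": "step_arm", "arguments": {"deltas": [[[0,0,0.01,0,0,0,1],[0,0,0.02,0,0,0,1],[0,0,0.03,0,0,0,1],[0,0,0.03,0,0,0,1],[0,0,0.03,0,0,0,1],[-0.007,-0.036,0,0,0,-0.036,1],[-0.007,-0.036,0,0,0,-0.036,1],[-0.007,-0.036,0,0,0,-0.036,1],[-0.007,-0.036,0,0,0,-0.036,1],[-0.007,-0.036,0,0,0,-0.036,1],[-0.007,-0.036,0,0,0,-0.036,1],[-0.007,-0.036,0,0,0,-0.036,1],[-0.007,-0.036,0,0,0,-0.036,1],[-0.007,-0.036,0,0,0,-0.036,1],[-0.007,-0.036,0,0,0,-0.036,1],[-0.007,-0.036,0,0,0,-0.034,1],[-0.007,-0.036,0,0,0,-0.034,1],[0,0,0,0,0,0,1],[0,0,0,0,0,0,1]]]}}

```text
clock: 5.45
ee_pos: [0.4264, -0.2065, 0.1758]
tool_rot: [[0.973, -0.229, -0.001], [-0.229, -0.973, 0.001], [-0.001, -0.0, -1.0]]
ft_force: [-0.1, 0.1, -0.4]
gripper_width: 0.0132
```

Run:
```python
from h import *
d=snap('wrist','w2'); o=observe(); R=o['tool_rot']
print(o['ee_pos'].round(4),o['qpos'].round(1),R.round(3).tolist(),o['ft_force'].round(2),o['gripper_width'])
print((-d['R'].T@d['t']).round(3))
cv2.imwrite('pics/w2b.png',cv2.resize(cv2.imread('pics/w2.png'),(800,600)))
hsv=cv2.cvtColor(d['color'],cv2.COLOR_RGB2HSV)
m=cv2.inRange(hsv,(0,150,70),(4,255,255));k,l,s,c=cv2.connectedComponentsWithStats(m)
for i in range(1,k):
  if s[i,4]>60:
    bp=cv2.boxPoints(cv2.minAreaRect(np.argwhere(l==i)[:,::-1].astype(np.float32)))
    print(s[i,4],c[i].round(1),[onz(d,*c[i],z,True).round(4)[:2].tolist() for z in(.08,.074,.067)],bp.round(1).tolist(),[onz(d,*p,.08,True).round(4)[:2].tolist() for p in bp])
```

```text
[ 0.4267 -0.2058  0.1759] [ -6.1  10.3 -24.8  -0.  -54.9  82.9] [[0.974, -0.227, -0.001], [-0.227, -0.974, 0.0], [-0.001, -0.0, -1.0]] [-0.55 -0.33 -0.84] 0.013124525562432926
[ 0.506 -0.226  0.318]
```

View pics/w2b.png

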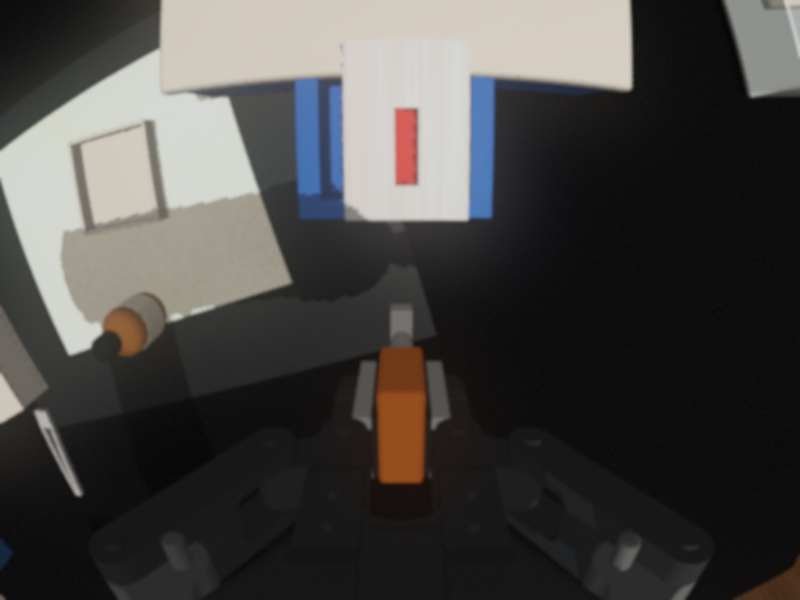

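The wrist view shows the slot cleanly at (406,146), aligned with the tool, and the key held upright with its head at (401,322). My red threshold missed it; measuring again from the saved frame.

Run:
```python
from h import *
d=dict(np.load('pics/w2.npz')); hsv=cv2.cvtColor(d['color'],cv2.COLOR_RGB2HSV)
P=np.array([.4267,-.2058]); ex=np.array([.974,-.227]); ey=np.array([.227,.974])
for nm,m in(('red',cv2.inRange(hsv,(0,80,70),(6,255,255))|cv2.inRange(hsv,(172,80,70),(180,255,255))),('head',cv2.inRange(hsv,(0,0,70),(180,90,255)))):
  k,l,s,c=cv2.connectedComponentsWithStats(m)
  for i in range(1,k):
    if s[i,4]<40 or abs(c[i][0]-257)>12: continue
    bp=cv2.boxPoints(cv2.minAreaRect(np.argwhere(l==i)[:,::-1].astype(np.float32)))
    z=.08 if nm=='red' else .138
    w=np.array([onz(d,*p,z,True)[:2] for p in bp]); q=onz(d,*c[i],z,True)[:2]
    print(nm,s[i],c[i].round(1),q.round(4),'box c',w.mean(0).round(4),'tool-frame corners mm',((w-P)@np.c_[ex,ey]*1e3).round(1).tolist(),'mean',((q-P)@np.c_[ex,ey]*1e3).round(1))
g=d['color'][185:235,235:280]; print(hsv[195:232:4,257].tolist(), hsv[205,240:275:2].tolist())
```

```text
red [253  70  14  48 668] [259.5  93.4] [ 0.5023 -0.2273] box c [ 0.5023 -0.2273] tool-frame corners mm [[97.3, 1.2], [97.3, -8.9], [59.7, -9.0], [59.7, 1.4]] mean [78.6 -3.8]
head [249 194  16  28 413] [256.3 207.4] [ 0.4328 -0.2084] box c [ 0.4325 -0.2085] tool-frame corners mm [[15.9, 3.5], [15.9, -6.1], [-3.3, -6.3], [-3.3, 3.7]] mean [ 6.6 -1.2]
[[12, 15, 83], [17, 16, 112], [17, 15, 117], [17, 15, 117], [17, 16, 112], [18, 15, 86], [10, 18, 87], [11, 187, 109], [12, 207, 111], [11, 205, 112]] [[15, 11, 47], [0, 0, 47], [120, 5, 48], [150, 5, 49], [0, 5, 52], [15, 15, 101], [15, 13, 117], [13, 15, 116], [13, 15, 117], [17, 15, 117], [15, 13, 117], [10, 13, 115], [20, 10, 75], [60, 5, 51], [45, 10, 51], [60, 10, 52], [30, 5, 51], [90, 5, 51]]
```

Request:
{"name": "step_arm", "arguments": {"deltas": [[[0.019,-0.005,0,0,0,0,1],[0.019,-0.005,0,0,0,0,1],[0.019,-0.005,0,0,0,0,1],[0.0174,-0.005,0,0,0,0,1],[0,0,-0.01,0,0,0,1],[0,0,-0.01,0,0,0,1],[0,0,-0.01,0,0,0,1],[0,0,-0.005,0,0,0,1],[0,0,0,0,0,0,1],[0,0,0,0,0,0,1],[0,0,0,0,0,0,1]]]}}

```text
clock: 6.6
ee_pos: [0.5017, -0.2261, 0.1416]
tool_rot: [[0.974, -0.227, 0.001], [-0.227, -0.974, -0.0], [0.001, 0.0, -1.0]]
ft_force: [-0.4, -0.2, -0.9]
gripper_width: 0.0138
```

Run:
```python
from h import *
d=snap('wrist','w3'); o=observe(); R=o['tool_rot']
print(o['ee_pos'].round(4),o['qpos'].round(1),R.round(4).tolist(),o['ft_force'].round(2))
cv2.imwrite('pics/w3b.png',cv2.resize(cv2.imread('pics/w3.png')[130:280,160:360],(800,600),interpolation=cv2.INTER_CUBIC))
```

```text
[ 0.5017 -0.2261  0.1416] [ -7.4  19.6 -17.4   0.  -53.   84.3] [[0.9739, -0.2268, 0.0012], [-0.2268, -0.9739, -0.0003], [0.0012, -0.0, -1.0]] [-0.07  0.17 -0.19]
```

View pics/w3b.png

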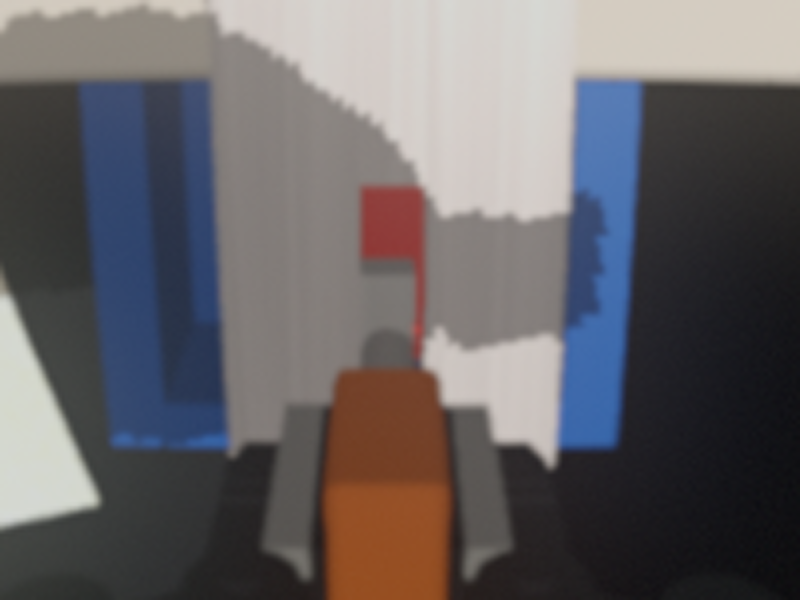

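Run:
```python
from h import *
d=dict(np.load('pics/w3.npz')); P=np.array([.5017,-.2261]); B=np.array([[.974,.227],[-.227,.974]])
f=lambda u,v,z:((onz(d,160+u/4-.4,130+v/4-.4,z,True)[:2]-P)@B*1e3).round(1)
print('slot front L,R',f(361,186,.08),f(424,186,.08),'head top front',f(361,272,.1028),f(414,272,.1028),'head bottom front',f(388,258,.0948))
```

```text
slot front L,R [21.   4.2] [21.  -7.1] head top front [13.3  3.8] [13.3 -4.8] head bottom front [12.8 -0.6]
```

The crop shows the slot centre about 0.95 mm right of the head, and the head about 2 mm back from the slot's middle. Correcting, then descending slowly.

Request:
{"name": "step_arm", "arguments": {"deltas": [[[0.0017,-0.0014,0,0,0,0,1],[0,0,-0.004,0,0,0,1],[0,0,-0.004,0,0,0,1],[0,0,-0.001,0,0,0,1],[0,0,-0.0008,0,0,0,1],[0,0,-0.0008,0,0,0,1],[0,0,-0.0008,0,0,0,1],[0,0,-0.0008,0,0,0,1],[0,0,-0.0008,0,0,0,1],[0,0,-0.0008,0,0,0,1],[0,0,-0.0008,0,0,0,1],[0,0,-0.0008,0,0,0,1],[0,0,0,0,0,0,1]]]}}

```text
clock: 7.95
ee_pos: [0.5031, -0.2274, 0.1255]
tool_rot: [[0.974, -0.227, -0.0], [-0.227, -0.974, 0.0], [-0.0, -0.0, -1.0]]
ft_force: [0.3, 0.1, -0.5]
gripper_width: 0.0137
```

Run:
```python
from h import *
o=observe();print(o['ee_pos'].round(4),o['ft_force'].round(2),o['moment'].round(3))
```

```text
[ 0.5031 -0.2274  0.1255] [ 0.27  0.1  -0.55] [-0.004 -0.003 -0.073]
```

Request:
{"name": "step_arm", "arguments": {"deltas": [[[0,0,-0.0008,0,0,0,1],[0,0,-0.0008,0,0,0,1],[0,0,-0.0008,0,0,0,1],[0,0,-0.0008,0,0,0,1],[0,0,0,0,0,0,1]]]}}

```text
clock: 8.45
ee_pos: [0.5031, -0.2274, 0.1223]
tool_rot: [[0.974, -0.227, -0.0], [-0.227, -0.974, 0.0], [-0.0, 0.0, -1.0]]
ft_force: [-0.8, 0.0, -0.4]
gripper_width: 0.0134
```

The head is at about 75.5 mm, below the plate's top, with no force, so it is in the slot.

Request:
{"name": "step_arm", "arguments": {"deltas": [[[0,0,-0.0008,0,0,0,1],[0,0,-0.0008,0,0,0,1],[0,0,-0.0008,0,0,0,1],[0,0,-0.0008,0,0,0,1],[0,0,-0.0008,0,0,0,1],[0,0,-0.0008,0,0,0,1],[0,0,-0.0008,0,0,0,1],[0,0,-0.0008,0,0,0,1],[0,0,-0.0008,0,0,0,1],[0,0,-0.0008,0,0,0,1],[0,0,0,0,0,0,1]]]}}

```text
clock: 9.55
ee_pos: [0.5031, -0.2274, 0.1143]
tool_rot: [[0.974, -0.227, -0.0], [-0.227, -0.974, 0.0], [-0.0, 0.0, -1.0]]
ft_force: [-0.2, 0.5, -0.7]
gripper_width: 0.0132
```

Request:
{"name": "step_arm", "arguments": {"deltas": [[[0,0,-0.0008,0,0,0,1],[0,0,-0.0008,0,0,0,1],[0,0,-0.0008,0,0,0,1],[0,0,-0.0008,0,0,0,1],[0,0,0,0,0,0,1],[0,0,0,0,0,0,1]]]}}

```text
clock: 10.15
ee_pos: [0.5034, -0.2275, 0.1117]
tool_rot: [[0.974, -0.227, 0.001], [-0.227, -0.974, -0.0], [0.001, 0.0, -1.0]]
ft_force: [-1.2, 1.1, 5.4]
gripper_width: 0.0137
```

Spring contact reads about 6 N at head height 65 mm, as expected. Pressing to about 60.5 mm.

Request:
{"name": "step_arm", "arguments": {"deltas": [[[0,0,-0.0008,0,0,0,1],[0,0,-0.0008,0,0,0,1],[0,0,-0.0008,0,0,0,1],[0,0,-0.0008,0,0,0,1],[0,0,-0.0008,0,0,0,1],[0,0,-0.0008,0,0,0,1],[0,0,0,0,0,0,1],[0,0,0,0,0,0,1]]]}}

```text
clock: 10.95
ee_pos: [0.5035, -0.2275, 0.1076]
tool_rot: [[0.974, -0.226, 0.001], [-0.226, -0.974, -0.001], [0.001, 0.0, -1.0]]
ft_force: [-2.3, 1.0, 9.2]
gripper_width: 0.0134
```

Request:
{"name": "step_arm", "arguments": {"deltas": [[[0,0,-0.0008,0,0,0,1],[0,0,0,0,0,0,1],[0,0,0,0,0,-0.08,1],[0,0,0,0,0,-0.08,1],[0,0,0,0,0,-0.08,1],[0,0,0,0,0,-0.08,1],[0,0,0,0,0,0,1]]]}}

```text
clock: 11.65
ee_pos: [0.5047, -0.2281, 0.1075]
tool_rot: [[0.853, -0.522, 0.004], [-0.522, -0.853, -0.002], [0.004, -0.0, -1.0]]
ft_force: [-0.4, -1.0, 8.8]
gripper_width: 0.0133
```

Run:
```python
from h import *
o=observe();print(o['ee_pos'].round(4),o['ft_force'].round(2),o['moment'].round(3))
```

```text
[ 0.5047 -0.2281  0.1075] [-0.43 -1.    8.83] [ 0.049  0.332 -0.063]
```

Request:
{"name": "step_arm", "arguments": {"deltas": [[[0,0,-0.0008,0,0,0,1],[0,0,-0.0007,0,0,0,1],[0,0,0,0,0,-0.08,1],[0,0,0,0,0,-0.08,1],[0,0,0,0,0,-0.08,1],[0,0,0,0,0,-0.08,1],[0,0,0,0,0,-0.08,1],[0,0,0,0,0,-0.08,1],[0,0,0,0,0,0,1]]]}}

```text
clock: 12.55
ee_pos: [0.5055, -0.2283, 0.1065]
tool_rot: [[0.516, -0.857, 0.005], [-0.857, -0.516, -0.002], [0.005, -0.003, -1.0]]
ft_force: [-1.0, -0.1, 10.4]
gripper_width: 0.0134
```

Run:
```python
from h import *
o=observe();print(o['ee_pos'].round(4),o['ft_force'].round(2),o['moment'].round(3))
```

```text
[ 0.5055 -0.2283  0.1065] [-1.01 -0.11 10.39] [-0.096  0.208  0.026]
```

Request:
{"name": "step_arm", "arguments": {"deltas": [[[-0.0005,0.0002,0,0,0,-0.08,1],[-0.0005,0.0001,0,0,0,-0.08,1],[-0.0005,0.0001,-0.0002,0,0,-0.08,1],[-0.0004,0.0001,0,0,0,-0.08,1],[-0.0003,0,0,0,0,-0.08,1],[-0.0002,0,-0.0002,0,0,-0.08,1],[-0.0002,0,0,0,0,-0.08,1],[0,0,0,0,0,-0.08,1],[0,0,0,0,0,-0.08,1],[0,0,0,0,0,-0.05,1],[0,0,0,0,0,0,1]]]}}

```text
clock: 13.65
ee_pos: [0.5034, -0.2278, 0.1063]
tool_rot: [[-0.225, -0.974, 0.007], [-0.974, 0.225, -0.003], [0.001, -0.007, -1.0]]
ft_force: [0.9, -0.0, 10.1]
gripper_width: 0.0134
```

Run:
```python
from h import *
o=observe();print(o['ee_pos'].round(4),o['ft_force'].round(2),o['moment'].round(3))
print(o['qpos'].round(1))
d=snap('wrist','w4')
cv2.imwrite('pics/w4b.png',cv2.resize(cv2.imread('pics/w4.png')[110:290,140:380],(800,600),interpolation=cv2.INTER_CUBIC))
```

```text
[ 0.5034 -0.2278  0.1063] [ 0.95 -0.04 10.11] [-0.043 -0.047 -0.032]
[ -7.5  22.  -19.7   0.1 -47.9  -5.6]
```

View pics/w4b.png

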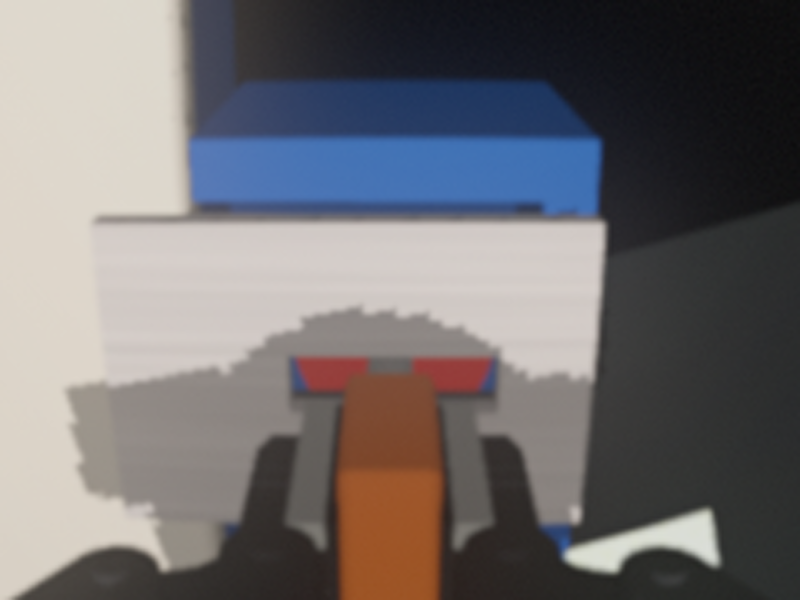

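Quarter turn is done: the shaft at (390,365) is centred between the slot ends at 291 and 497, and the head is across the slot. Now I'll let the spring lift it.

Request:
{"name": "step_arm", "arguments": {"deltas": [[[0,0,0.0007,0,0,0,1],[0,0,0.0007,0,0,0,1],[0,0,0.0007,0,0,0,1],[0,0,0.0007,0,0,0,1],[0,0,0.0007,0,0,0,1],[0,0,0.0007,0,0,0,1],[0,0,0.0007,0,0,0,1],[0,0,0,0,0,0,1]]]}}

```text
clock: 14.5
ee_pos: [0.5034, -0.2277, 0.1105]
tool_rot: [[-0.225, -0.974, 0.007], [-0.974, 0.225, -0.002], [0.001, -0.007, -1.0]]
ft_force: [1.5, -0.8, 6.5]
gripper_width: 0.0135
```

Request:
{"name": "step_arm", "arguments": {"deltas": [[[0,0,0.0006,0,0,0,1],[0,0,0.0006,0,0,0,1],[0,0,0.0005,0,0,0,1],[0,0,0,0,0,0,1],[0,0,0,0,0,0,1]]]}}

```text
clock: 15.0
ee_pos: [0.5031, -0.2276, 0.1116]
tool_rot: [[-0.225, -0.974, 0.006], [-0.974, 0.225, -0.002], [0.001, -0.006, -1.0]]
ft_force: [3.5, -1.7, 4.6]
gripper_width: 0.0137
```

Run:
```python
from h import *
o=observe();print(o['ee_pos'].round(4),o['ft_force'].round(2),o['moment'].round(3))
```

```text
[ 0.5031 -0.2276  0.1116] [ 3.54 -1.67  4.62] [-0.686 -1.103 -0.032]
```

Request:
{"name": "step_arm", "arguments": {"deltas": [[[0,0,0.0004,0,0,0,1],[0,0,0.0004,0,0,0,1],[0,0,0,0,0,0,1],[0,0,0,0,0,0,1]]]}}

```text
clock: 15.4
ee_pos: [0.5014, -0.227, 0.1115]
tool_rot: [[-0.226, -0.974, 0.002], [-0.974, 0.226, -0.0], [-0.0, -0.002, -1.0]]
ft_force: [3.8, -0.5, 5.0]
gripper_width: 0.0136
```

Run:
```python
from h import *
o=observe();print(o['ee_pos'].round(4),o['ft_force'].round(2),o['moment'].round(3))
```

```text
[ 0.5014 -0.227   0.1115] [ 3.75 -0.48  5.02] [-3.280e-01 -1.015e+00 -1.000e-03]
```

Height has stopped at what should be home, with about 5 N of spring left. Releasing.

Request:
{"name": "step_arm", "arguments": {"deltas": [[[0,0,0,0,0,0,0.6],[0,0,0,0,0,0,0.5],[0,0,0,0,0,0,0.3],[0,0,0,0,0,0,0.1],[0,0,0,0,0,0,0],[0,0,0,0,0,0,0],[0,0,0,0,0,0,0]]], "grip_force": 20}}

```text
clock: 16.1
ee_pos: [0.5004, -0.2269, 0.1111]
tool_rot: [[-0.226, -0.974, -0.0], [-0.974, 0.226, 0.0], [-0.0, 0.0, -1.0]]
ft_force: [-0.4, 0.0, 0.5]
gripper_width: 0.0428
```

Run:
```python
from h import *
o=observe();print(o['ee_pos'].round(4),o['ft_force'].round(2),o['moment'].round(3),o['gripper_width'])
d=snap('wrist','w5')
cv2.imwrite('pics/w5b.png',cv2.resize(cv2.imread('pics/w5.png')[110:290,140:380],(800,600),interpolation=cv2.INTER_CUBIC))
```

```text
[ 0.5004 -0.2269  0.1111] [-0.4   0.02  0.51] [-0.01  -0.012  0.021] 0.042762045065020265
```

View pics/w5b.png

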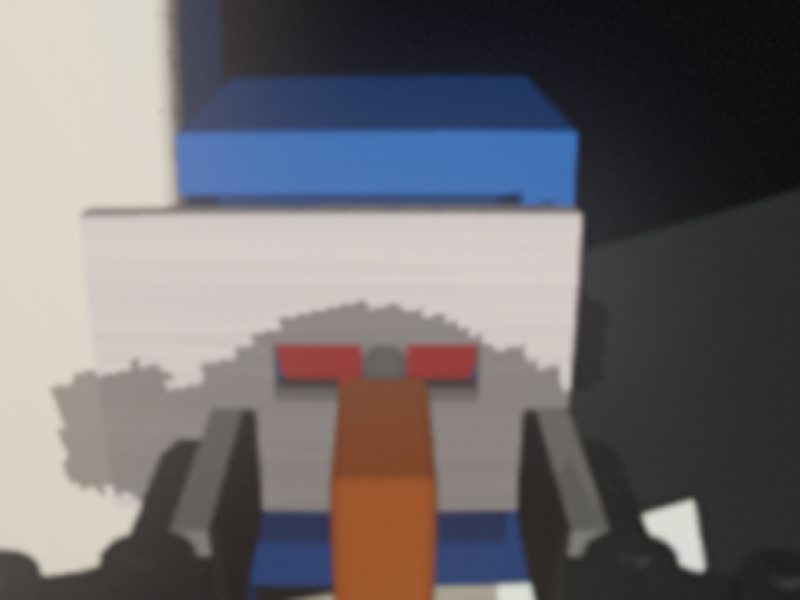

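The key stands free, with the shaft at (385,362) between the slot ends at 277 and 478, and open pads clear on both sides. Backing straight up.

Request:
{"name": "step_arm", "arguments": {"deltas": [[[0,0,0.005,0,0,0,0],[0,0,0.01,0,0,0,0],[0,0,0.02,0,0,0,0],[0,0,0.03,0,0,0,0],[0,0,0.03,0,0,0,0],[0,0,0.03,0,0,0,0],[-0.04,0.02,0,0,0,0,0],[-0.04,0.02,0,0,0,0,0],[-0.04,0.02,0,0,0,0,0],[0,0.04,0,0,0,0,0],[0,0.04,0,0,0,0,0],[0,0.04,0,0,0,0,0],[0,0,0,0,0,0,0]]]}}

```text
clock: 17.45
ee_pos: [0.3809, -0.0437, 0.2376]
tool_rot: [[-0.22, -0.976, 0.003], [-0.976, 0.22, 0.001], [-0.002, -0.003, -1.0]]
ft_force: [-0.4, -0.2, 0.1]
gripper_width: 0.0422
```

Run:
```python
from h import *
a=snap('scene','s6');b=snap('top','t6')
A=cv2.resize(cv2.imread('pics/s6.png')[190:340,80:230],(400,400),interpolation=cv2.INTER_CUBIC)
B=cv2.resize(cv2.imread('pics/t6.png')[140:260,320:440],(400,400),interpolation=cv2.INTER_CUBIC)
cv2.imwrite('pics/f6.png',np.hstack([A,B]))
# two-view: orange handle top & angle, triangulate handle centroid
rs=[]
for d in(a,b):
    hsv=cv2.cvtColor(d['color'],cv2.COLOR_RGB2HSV);m=cv2.inRange(hsv,(5,140,80),(18,255,255))
    k,l,s,c=cv2.connectedComponentsWithStats(m)
    for i in range(1,k):
        q=onz(d,*c[i],.13)
        if s[i,4]>40 and np.hypot(q[0]-.503,q[1]+.227)<.05:
            bp=cv2.boxPoints(cv2.minAreaRect(np.argwhere(l==i)[:,::-1].astype(np.float32)))
            print(s[i,4],c[i].round(1),q.round(4),[onz(d,*p,.146).round(3)[:2].tolist() for p in bp]); rs.append(ray(d,*c[i]))
if len(rs)==2:
    (o1,w1),(o2,w2)=rs; w1/=np.linalg.norm(w1);w2/=np.linalg.norm(w2)
    x=np.linalg.lstsq(np.c_[w1,-w2],o2-o1,rcond=None)[0];p,q=o1+x[0]*w1,o2+x[1]*w2;print('tri',((p+q)/2).round(4),'gap',np.linalg.norm(p-q).round(4))
```

```text
264 [131.  251.2] [ 0.4994 -0.2243  0.13  ] [[0.491, -0.241], [0.497, -0.205], [0.527, -0.212], [0.521, -0.247]]
196 [391.2 213. ] [ 0.5029 -0.2258  0.13  ] [[0.496, -0.198], [0.513, -0.203], [0.505, -0.242], [0.488, -0.237]]
tri [ 0.5019 -0.2247  0.1341] gap 0.0008
```

View pics/f6.png

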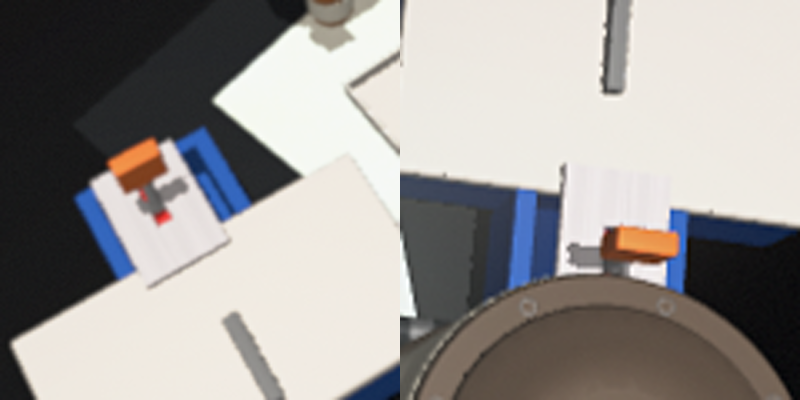

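The scene crop (left) shows the key upright across the slot, with the gripper clear. One last check of height: triangulate the handle's brighter top face, which should be at 146 mm.

Run:
```python
from h import *
rs=[]
for t,(u,v) in(('s6',(131,251)),('t6',(391,213))):
    d=dict(np.load(f'pics/{t}.npz'));hsv=cv2.cvtColor(d['color'],cv2.COLOR_RGB2HSV);m=cv2.inRange(hsv,(5,140,80),(18,255,255))
    k,l=cv2.connectedComponents(m); M=(l==l[v,u]).astype(np.uint8); V=hsv[...,2]
    th,_=cv2.threshold(V[M>0].reshape(-1,1),0,255,cv2.THRESH_OTSU); p=np.argwhere((M>0)&(V>th))[:,::-1]
    r=cv2.minAreaRect(p.astype(np.float32)); print(t,th,len(p),r); rs.append(ray(d,*r[0]))
    bp=[onz(d,*q,.146)[:2] for q in cv2.boxPoints(r)]
    e=[bp[1]-bp[0],bp[2]-bp[1]]; L=max(e,key=np.linalg.norm); print([round(np.linalg.norm(x)*1e3,1) for x in e],'yaw',np.degrees(np.arctan2(L[1],L[0])).round(1))
(o1,w1),(o2,w2)=rs
x=np.linalg.lstsq(np.c_[w1,-w2],o2-o1,rcond=None)[0];p,q=o1+x[0]*w1,o2+x[1]*w2;print('top face',((p+q)/2).round(4),'gap',np.linalg.norm(p-q).round(4))
```

```text
s6 181.0 125 ((129.87734985351562, 248.67926025390625), (6.7018723487854, 18.74581527709961), 60.945396423339844)
[np.float64(32.7), np.float64(14.0)] yaw 78.3
t6 167.0 125 ((393.4461975097656, 211.9307861328125), (17.73696517944336, 6.945944786071777), 7.125016689300537)
[np.float64(13.1), np.float64(32.1)] yaw -102.3
top face [ 0.502  -0.225   0.1446] gap 0.0003
```

```bash
python3 -c "
from h import *
print(order.close_job(), observe()['clock'])"
```

```text
the job is handed in; nothing more can be done
the job is handed in; nothing more can be done
```

The orange key stands locked in the hasp and I handed the job in at about 17.6 s; no verdict was reported. I took it from the holder, found the slot with the wrist camera and passed the head through with no contact force. I then pressed it to about 10 N, turned it a quarter turn, let the spring lift it and released it.

**Checks that agree:**
- After release the gripper was clear of the key, and the wrist force was back to about zero.
- The handle lies within about 1.5° of case y. From the two camera views it is upright, its top leaning by at most about 2 mm.
- The wrist force I read never went above about 10.5 N.

**Checks that were less certain:**
- **Height:** the top of the handle measured 144.6 mm, which puts the origin at about 64.6 mm. The target is 66 mm with 64 to 68 allowed, but the camera is only good to about 2 mm. The spring force dropping from 10 N to about 5 N supports it being home.
- **Drift:** the tool slid about 2 to 3 mm along case x during the turn and again during the lift, with side forces up to about 4 N. The key ended about 1.5 mm off the slot's middle in the last wrist picture, within the 6 mm allowed.
- **Other objects:** I did not re-measure the green key or the other things on the bench. The only contact forces I felt were at the grasp and in the lock.

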